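# Put away the washed digestion parts

## Task

The washed parts on the yellow mat are dry: put them away by kind. Stand the two tall liners upright in the grey rack, one in each bay; lay both screw caps side by side flat in the metal tray, vent plug up as they are now; and stand the porcelain crucible upright well on the perforated white desiccator plate. Set each part down rather than dropping it, and do not disturb the amber bottle or the glass desiccator lid.

Things in the scene. Friction and masses are not known exactly. Their poses are not given: they have to be found in the camera images.
- liner_a: white PTFE digestion liner, an open-mouthed upright tube, 34 mm outside diameter, 70 mm high, 25 mm bore, about 75 g; one of two alike. It stands on the 3 mm thick yellow bench mat at the start, among the other parts. Origin: centre of its underside; z up its axis
- liner_b: white PTFE digestion liner, an open-mouthed upright tube, 34 mm outside diameter, 70 mm high, 25 mm bore, about 75 g; one of two alike. It stands on the 3 mm thick yellow bench mat at the start, among the other parts. Origin: centre of its underside; z up its axis
- cap_a: white PTFE screw cap, a low ribbed disc lying flat on the 3 mm thick yellow bench mat at the start, 43 mm over the ribs (41 mm where the fingers bear), 18 mm high, with a vent plug of 17 mm diameter raised 4 mm on its top, about 50 g; one of two alike. Origin: centre of its underside; z up towards the vent plug
- cap_b: white PTFE screw cap, a low ribbed disc lying flat on the 3 mm thick yellow bench mat at the start, 43 mm over the ribs (41 mm where the fingers bear), 18 mm high, with a vent plug of 17 mm diameter raised 4 mm on its top, about 50 g; one of two alike. Origin: centre of its underside; z up towards the vent plug
- crucible: white glazed porcelain crucible, an open cup 38 mm high, 46 mm across its rim, about as wide (45 mm) down to 22 mm above its foot and narrowing below that to a 28 mm foot, about 45 g: grip it by its upper 16 mm. It stands on the 3 mm thick yellow bench mat at the start. Origin: centre of its foot; z up its axis
- liner_rack: fixed grey plastic rack, an open box of 112 mm (its x) by 58 mm (its y), 36 mm high, walls 4 mm, floor 4 mm, with one 4 mm cross wall of full height that makes two square bays 50 mm wide, centred at x = -27 mm and +27 mm, y = 0. Origin: centre of its underside, on the bench
- cap_tray: fixed shallow metal tray, 140 mm (its x) by 92 mm (its y), rim 14 mm high, walls and floor 3 mm: 134 by 86 mm inside. Origin: centre of its underside, on the bench
- desiccator_plate: fixed round white porcelain desiccator plate, 120 mm in diameter, flat top 18 mm above the bench, on three short feet, with small dark holes (9 mm) that nothing falls into. Origin: centre of its underside at bench height; z up
- reagent_bottle: bystander: amber reagent bottle with black cap, 68 mm in diameter, 135 mm high, loose, to be left alone. Origin: centre of its underside
- desiccator_lid: bystander: clear glass dome lid of a desiccator, 176 mm across the flange, 112 mm high with its knob, loose, lying flange down, to be left alone. Origin: centre of its underside
Things that resemble listed ones, but are neither listed nor needed, are in the scene too. There is more than one size of the crucible; the job needs the largest. What is shaped like the cap_b but blue is not meant.

How it is judged:
At the end, for the whole second after the job is handed in: Each liner upright on the floor of its own rack bay; both caps flat, plug up, on the tray floor (centres within 50 x 26 mm of its centre), not stacked; crucible upright on the plate within 43 mm of its centre; undersides within 5 mm of the floor, tilt < 0.12 rad, all released and at rest (x of liner_a in the frame of liner_rack between -0.04 and 0.04 m and y of liner_a in the frame of liner_rack between -0.013 and 0.013 m and z of liner_a in the frame of liner_rack between -0.001 and 0.009 m and x of liner_b in the frame of liner_rack between -0.04 and 0.04 m and y of liner_b in the frame of liner_rack between -0.013 and 0.013 m and z of liner_b in the frame of liner_rack between -0.001 and 0.009 m and x of cap_a in the frame of cap_tray between -0.05 and 0.05 m and y of cap_a in the frame of cap_tray between -0.026 and 0.026 m and z of cap_a in the frame of cap_tray between -0.001 and 0.008 m and x of cap_b in the frame of cap_tray between -0.05 and 0.05 m and y of cap_b in the frame of cap_tray between -0.026 and 0.026 m and z of cap_b in the frame of cap_tray between -0.001 and 0.008 m and horizontal distance between crucible and desiccator_plate below 0.043 m and z of crucible in the frame of desiccator_plate between 0.013 and 0.023 m and angle between each of liner_a, liner_b, cap_a, cap_b, crucible's own z axis and vertical below 0.12 rad and linear speed of each of liner_a, liner_b, cap_a, cap_b, crucible below 0.02 m/s and contact force between each of liner_a, liner_b, cap_a, cap_b, crucible and the fingers below 0.05 N); the robot touches nothing.
It fails at once if the reagent bottle is moved more than 15 mm or tipped (distance of reagent_bottle from where it was at the start of the episode above 0.015 m or angle between reagent_bottle's own z axis and vertical above 0.2 rad).
It fails at once if the desiccator lid is moved more than 15 mm or tipped (distance of desiccator_lid from where it was at the start of the episode above 0.015 m or angle between desiccator_lid's own z axis and vertical above 0.2 rad).
It fails at once if one of the five parts is dropped: it moves faster than 0.8 m/s while the fingers do not hold it (a free fall of more than about 33 mm) ((linear speed of liner_a above 0.8 m/s and contact force between liner_a and the fingers below 0.02 N) or (linear speed of liner_b above 0.8 m/s and contact force between liner_b and the fingers below 0.02 N) or (linear speed of cap_a above 0.8 m/s and contact force between cap_a and the fingers below 0.02 N) or (linear speed of cap_b above 0.8 m/s and contact force between cap_b and the fingers below 0.02 N) or (linear speed of crucible above 0.8 m/s and contact force between crucible and the fingers below 0.02 N)).
It also fails if it takes over 118 s, if anything falls off the work surface, if the arm or the gripper's body presses on something with over 40 N, if the wrist force passes 120 N, or if a joint passes its speed limit or range.

## Robot

A 6-joint arm with a two-finger parallel gripper is mounted at the origin on the work surface. World frame = base frame: x ahead of the robot, y to its left, z up, the work surface at z = 0. Lengths are in m, angles in rad, forces in N, time in s.
With the tool pointing down it reaches from about 0.275 to 0.775 m from the base axis. Payload 14.6 kg.
Tool frame: the origin (TCP) lies on the front face of the gripper's body, between the roots of the fingers; the fingertips stand 73 mm ahead of it and the grasp point (between the pads) lies 54 mm ahead of it; z points along the fingers, y is the line along which they close (so a half turn about z gives the same grasp; the last joint's range is limited). The gripper opens to 85 mm and grips with 20 to 120 N. Pads are 22 mm wide; open, the fingers measure 114 mm over their backs; the gripper's body (76 mm by 85 mm) begins 54 mm behind the grasp point. The pads swing forward as they close: fully open they stand 13 mm farther back than shut.
Start: joints at [1.151, 0.263, -0.048, 1.259, 0, 1.415], TCP at [0.137, 0.507, 0.304] pointing down, gripper open.
Joint ranges: [-2.65, 2.65], [-0.89, 1.7], [-1.18, 1.37], [-2.13, 2.11], [-1.35, 1.29], [-3.14, 3.14]. Speed limits (rad/s): [1.89, 1.89, 2.57, 2.79, 3.14, 3.14].

## Interface

Orientations are given as [roll, pitch, yaw] about the fixed x, y, z axes, in that order (R = Rz(yaw) Ry(pitch) Rx(roll)).
In Python, from station import state, grab_frame, close_job gives the robot as it stands.
- The arm moves only by the shell command python3 -m jog 'ROWS' [FORCE]. ROWS is a JSON object of lists of equal length, an entry for each row: "hand": the opening, from 0 (shut) to 1 (fully open); "linear": the shift along the tool's x, y, z in cm, a list of three; "turn": the turn about the tool's z in rad. A call has exactly 5 rows; each row is the pose to reach, as a shift and turn from the pose commanded when the call began, along the tool's axes at that moment; what a row does not reach only later rows make up. A row lasts 1/8 s, in which the tool goes at most 62.5 mm and 10.7 degrees, less where a joint would pass 70% of its speed; a pose out of reach is approached as far as the arm can. A call with a gripper value outside its range is refused whole. The fingers move at their own pace and stop on an object; FORCE is the grip in N (left out, the last holds). Time passes only in rows, so rows that repeat a pose let the fingers close, or fill a call up. It gives the time, the measured TCP pose, the force, the opening and the grip force at its end, in the units of the state.
- state(): the state, without advancing time (a new reading comes with each control period).
- grab_frame(name): name is "side" or "top"; returns a dict with "color" (384x512x3 uint8, blue, green, red), "camera_matrix" (3x3 intrinsics, pixels), "k1" (the pictures are not rectified: a ray, as slopes to the right and down, at radius r is drawn at 1 + k1 r^2 times it, then the intrinsics apply), "origin" and "attitude" of the camera in the world. Camera axes: x right, y down, z forward; pixel columns grow to the right and rows downward; lengths in m; the calibration is good to about 2 mm. A picture is of the moment at which its call begins. There is no depth.
- close_job(): hands the job in; it is judged then, once.
The state is a dict: "clock": time; "q": joint angles; "qd": joint speeds; "tau": joint torques, N m; "tcp_pos": TCP position; "tool_rot": TCP orientation; "wrist_force": force on the tool from outside, world axes, zero at the start; "moment": the same for the moment, N m; "grip_width": finger opening in m; "grasp_force": force on a finger pad.
Only numpy, scipy, OpenCV 4.12 (cv2) and the standard library are available. Lean on these libraries where they do the work, as an engineer would, in place of code of your own. Each camera call takes 0.05 s, during which the arm holds its last target. There are 200 camera calls.

## Working session

There is one attempt and no reset: what is moved stays moved. The work goes in short steps, Python scripts to look and compute and a shell command to move; the robot and the scene stay as the last step left them, time stands still between calls to the robot, and variables do not carry over. Pictures are saved under pics/ and viewed, at most 14 in all, crops included, and the job is handed in when it is done.

```bash
ls; mkdir -p pics
python3 - <<'E'
from station import *
import cv2
print(state())
for n in ("top","side"):
    f=grab_frame(n)
    cv2.imwrite(f"pics/{n}0.png",cv2.resize(f["color"],(800,600),interpolation=cv2.INTER_CUBIC))
    print({k:v for k,v in f.items() if k!="color"})
    import pickle; pickle.dump(f,open(f"{n}0.pkl","wb"))
E
```

```text
pics
{'clock': 0.0, 'q': array([ 1.15071378e+00,  2.63534275e-01, -4.89466529e-02,  1.25939848e+00,
       -1.84256591e-05,  1.41550724e+00]), 'qd': array([-0.00133826,  0.00095924, -0.00067148, -0.00126413,  0.00040597,
        0.00080875]), 'tau': array([ 4.65227495e-03, -6.37609577e+01,  3.84568226e+01,  1.36554884e-02,
        7.32362582e-05,  1.97344946e-06]), 'tcp_pos': array([0.13731797, 0.50651504, 0.30341561]), 'tool_rot': array([-3.14051975e+00, -1.49311946e-04,  2.87679913e+00]), 'wrist_force': array([ 0.02164894, -0.52785057, -0.42652968]), 'moment': array([ 0.01058838,  0.05630673, -0.03723466]), 'grasp_force': 0.0, 'grip_width': 0.08519842941692149}
{'camera_matrix': array([[477.55020188,   0.        , 250.10132761],
       [  0.        , 477.55020188, 193.79837436],
       [  0.        ,   0.        ,   1.        ]]), 'k1': -0.11732199162999486, 'origin': array([ 0.39760629, -0.06390386,  1.27626771]), 'attitude': array([-3.03705483,  0.01200107, -1.59291582])}
{'camera_matrix': array([[459.72705822,   0.        , 254.9850138 ],
       [  0.        , 459.72705822, 190.34892591],
       [  0.        ,   0.        ,   1.        ]]), 'k1': 0.018855289036711145, 'origin': array([0.34430635, 0.78533891, 0.79877964]), 'attitude': array([-2.28733581,  0.00522069, -2.94580344])}
```

View pics/top0.png

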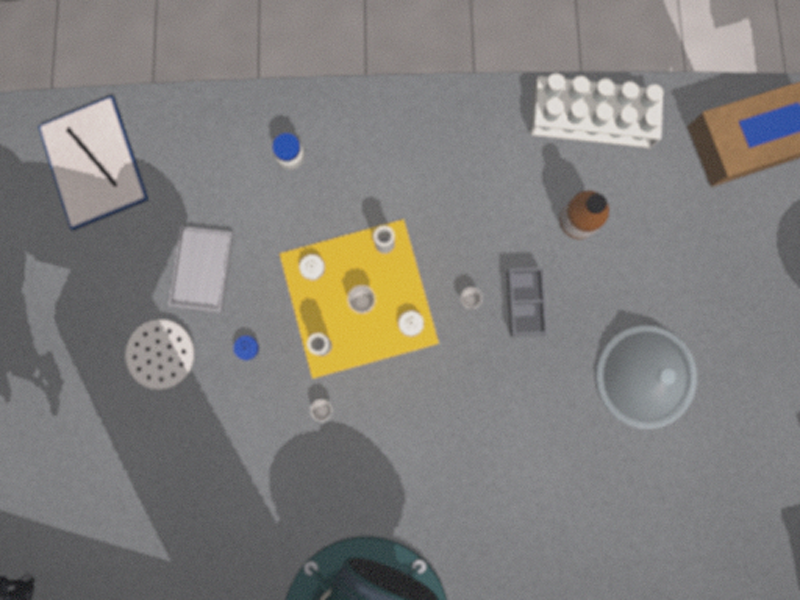

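View pics/side0.png

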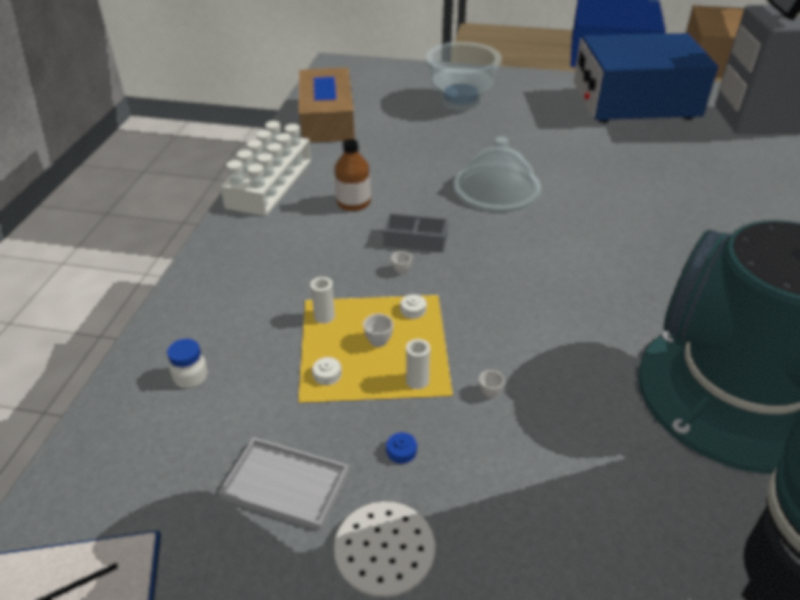

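The top view shows the liners at about (384,238) and (318,344), the caps at (311,266) and (411,322), and the large crucible at (361,298). The tray is at (201,267), the plate at (159,354) and the rack at (526,301). The small crucibles and blue caps off the mat are decoys. I'll enlarge the crops next.

Run:
```python
import cv2,pickle,numpy as np
f=pickle.load(open("top0.pkl","rb"))["color"]
def crop(img,x0,y0,w,h,s):
    c=cv2.resize(img[y0:y0+h,x0:x0+w],None,fx=s,fy=s,interpolation=cv2.INTER_CUBIC)
    for i in range(0,w,10):
        cv2.line(c,(int((i+.5)*s),0),(int((i+.5)*s),6 if i%50 else 14),(0,0,255),1)
        cv2.putText(c,str(x0+i),(int((i+.5)*s)-10,24),0,.38,(0,0,255),1)
    for i in range(0,h,10):
        cv2.line(c,(0,int((i+.5)*s)),(6,int((i+.5)*s)),(0,0,255),1); cv2.putText(c,str(y0+i),(8,int((i+.5)*s)+4),0,.38,(0,0,255),1)
    return c
cv2.imwrite("pics/mat.png",crop(f,172,135,116,100,6))
a=crop(f,75,138,80,115,5);b=crop(f,315,165,40,55,8)
out=np.zeros((600,800,3),np.uint8);out[:a.shape[0],:400]=a;out[:440,420:740]=b
cv2.imwrite("pics/dest.png",out)
```

```text
(no output)
```

View pics/mat.png

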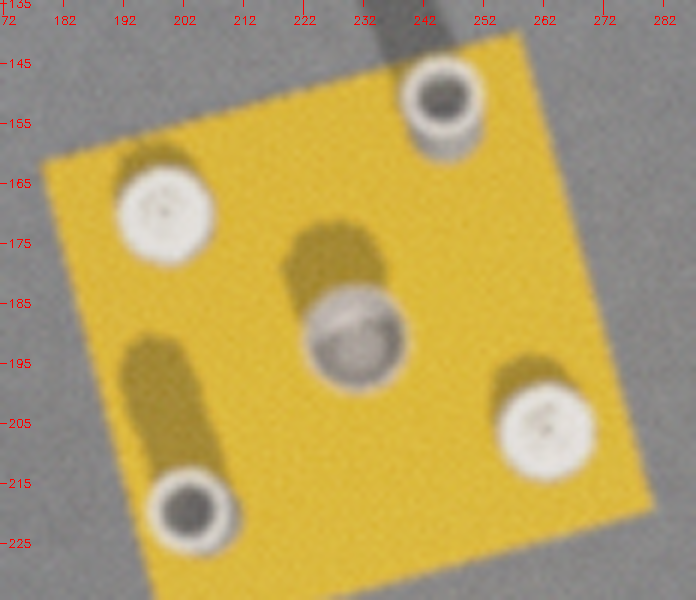

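View pics/dest.png

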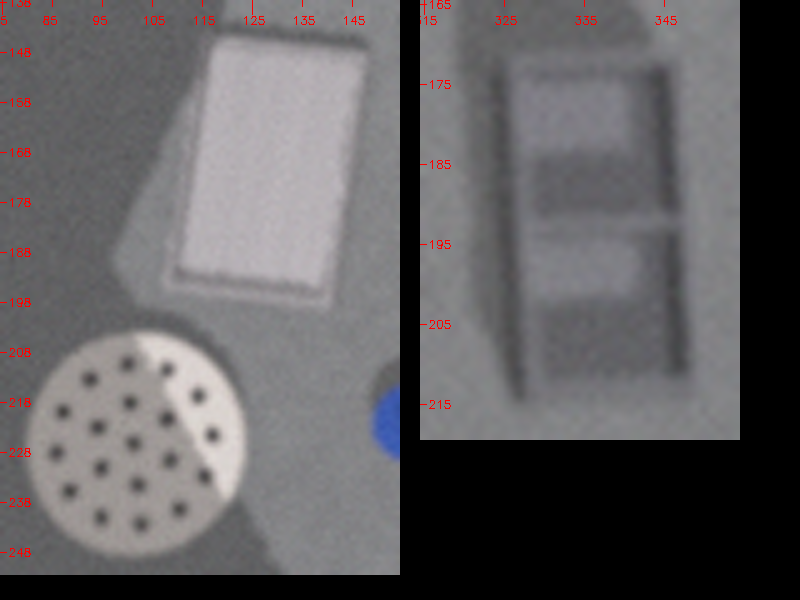

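```bash
cat > cal.py <<'E'
import numpy as np,cv2,pickle
from scipy.spatial.transform import Rotation as R
def RR(rpy): return R.from_euler("xyz",rpy).as_matrix()
def proj(f,P):
    P=np.atleast_2d(P); c=(P-f["origin"])@RR(f["attitude"])
    s=c[:,:2]/c[:,2:]; s=s*(1+f["k1"]*(s**2).sum(1,keepdims=True))
    K=f["camera_matrix"]; return s*[K[0,0],K[1,1]]+K[:2,2]
def unproj(f,uv,z):
    K=f["camera_matrix"]; d=(np.array(uv,float)-K[:2,2])/[K[0,0],K[1,1]]; s=d.copy()
    for _ in range(20): s=d/(1+f["k1"]*(s**2).sum())
    w=RR(f["attitude"])@np.array([*s,1]); return (f["origin"]+w*(z-f["origin"][2])/w[2])[:2]
E
cat > m.py <<'E'
from cal import *
F={n:pickle.load(open(n+"0.pkl","rb")) for n in("top","side")}; t=F["top"]
O={}
for n,uv,z in [("L1",(245.3,150.7),.073),("L2",(203.,219.7),.073),("C1",(199.1,170.3),.015),("C2",(262.7,206.3),.015),("CR",(230.75,191),.041),("PL",(101.9,226.3),.018),("TR",(127.9,170.9),.014),("RK",(337.75,192.25),.036)]:
    O[n]=unproj(t,uv,z); print(n,O[n].round(4))
a=unproj(t,(75+369/5,138+42/5),.014);b=unproj(t,(75+330/5,138+306/5),.014);d=a-b;ta=np.arctan2(d[1],d[0]);print("tray",np.linalg.norm(d),ta)
a=unproj(t,(315+258/8,165+55/8),.036);b=unproj(t,(315+272/8,165+398/8),.036);d=a-b;ra=np.arctan2(d[1],d[0]);print("rack",np.linalg.norm(d),ra)
def circ(c,r,z):
    th=np.linspace(0,2*np.pi,60);return np.c_[c[0]+r*np.cos(th),c[1]+r*np.sin(th),0*th+z]
def rect(c,a,w,h,z):
    p=np.array([[1,1],[1,-1],[-1,-1],[-1,1],[1,1]])*[w/2,h/2];m=np.array([[np.cos(a),-np.sin(a)],[np.sin(a),np.cos(a)]])
    return np.c_[p@m.T+c,np.full(5,z)]
S=[circ(O["L1"],.017,.073),circ(O["L2"],.017,.073),circ(O["L1"],.017,.003),circ(O["L2"],.017,.003),circ(O["C1"],.0215,.021),circ(O["C2"],.0215,.021),circ(O["CR"],.023,.041),circ(O["CR"],.014,.003),circ(O["PL"],.06,.018),rect(O["TR"],ta,.14,.092,.014),rect(O["RK"],ra,.112,.058,.036)]
def draw(n,x0,y0,w,h,s):
    f=F[n];c=cv2.resize(f["color"][y0:y0+h,x0:x0+w],None,fx=s,fy=s,interpolation=cv2.INTER_CUBIC)
    for p in S: cv2.polylines(c,[np.int32(((proj(f,p)+.5-[x0,y0])*s).round())],False,(0,0,255),1)
    return c
x=np.zeros((600,800,3),np.uint8)
A=draw("top",70,130,290,120,2.75);x[:330]=A[:330,:797][:, :800] if A.shape[1]>=800 else np.pad(A,((0,0),(0,800-A.shape[1]),(0,0)))
cv2.imwrite("pics/ovt.png",x[:330]);cv2.imwrite("pics/ovs.png",draw("side",130,130,190,260,3.0)[:600] if 0 else draw("side",130,130,190,255,2.3))
E
python3 m.py
```

```text
L1 [ 0.6354 -0.0424]
L2 [0.4612 0.0682]
C1 [0.5967 0.0834]
C2 [ 0.4962 -0.0843]
CR [ 0.536  -0.0017]
PL [0.4519 0.3462]
TR [0.6003 0.277 ]
RK [ 0.5268 -0.2813]
tray 0.1447980440661649 -0.1443558236392308
rack 0.11294832395483971 -0.002749524786640453
```

View pics/ovt.png

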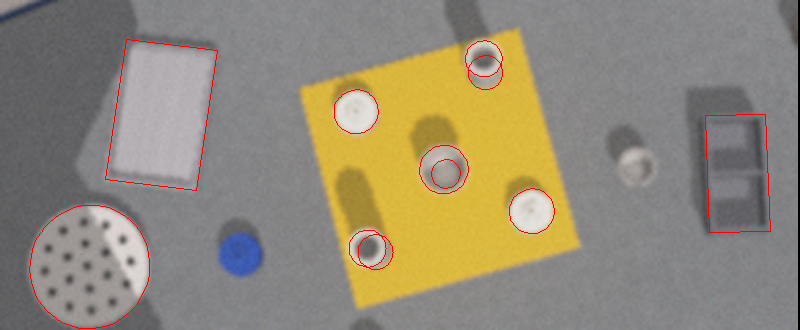

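View pics/ovs.png

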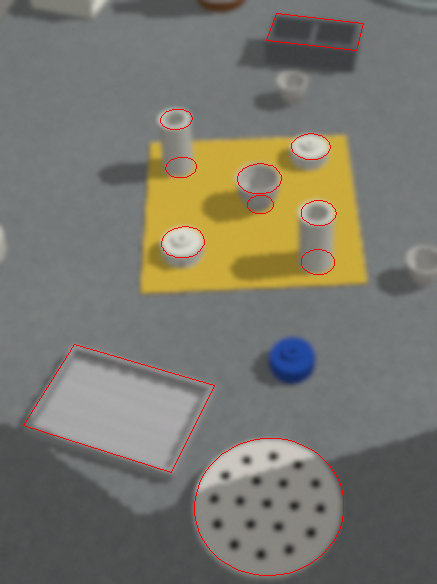

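The overlays fit in both views, so the positions are good. The tray's long axis is at -0.144 rad, so I'll use one tool yaw of 2.997 for the whole job. Now the first move.

```bash
cat > go.py <<'E'
# go.py x,y,z ... : shifts (cm, tool axes) chained from the measured pose
import sys,numpy as np
from station import state
s=state();p=s["tcp_pos"];M=None
from cal import RR
M=RR(s["tool_rot"]);print("now",p.round(4),"rot",s["tool_rot"].round(4),"t",s["clock"],"w",round(s["grip_width"],4),"F",s["wrist_force"].round(1))
for a in sys.argv[1:]:
    q=np.array(eval(a),float);print(a,"->",((q-p)@M*100).round(2));p=q
E
python3 -m jog '{"hand":[1,1,1,1,1],"linear":[[-5,-2.6,1],[-11,-5.8,2],[-17,-8.8,3],[-23,-12,4.5],[-29,-15,6]],"turn":[-0.03,-0.06,-0.09,-0.12,-0.12]}' 40
python3 go.py .5967,.0834,.18 .5967,.0834,.077
```

```text
clock: 0.72
tcp_pos: [0.3611, 0.3007, 0.2489]
tool_rot: [3.141, 0.0, 2.997]
wrist_force: [0.6, 1.3, 0.1]
grip_width: 0.0856
grasp_force: 0.0
now [0.3611 0.3007 0.2489] rot [3.1415e+00 1.0000e-04 2.9973e+00] t 0.725 w 0.0856 F [0.6 1.3 0.1]
.5967,.0834,.18 -> [-26.44 -18.12   6.89]
.5967,.0834,.077 -> [ 0.  -0.  10.3]
```

```bash
python3 -m jog '{"hand":[1,1,1,1,1],"linear":[[-5.5,-4,1.4],[-11,-8,2.8],[-16,-11,4],[-22,-15,5.5],[-24,-16.5,6]],"turn":[0,0,0,0,0]}' 40
python3 -m jog '{"hand":[1,1,0.75,0.75,0.75],"linear":[[0,0,0],[0,0,0],[0,0,0],[0,0,0],[0,0,0]],"turn":[0,0,0,0,0]}'
python3 go.py .5967,.0834,.18 .5967,.0834,.077
```

```text
clock: 1.35
tcp_pos: [0.5751, 0.1024, 0.1883]
tool_rot: [-3.141, -0.001, 2.996]
wrist_force: [-0.8, 0.7, 0.3]
grip_width: 0.0857
grasp_force: 0.0
clock: 1.98
tcp_pos: [0.5734, 0.1048, 0.1895]
tool_rot: [3.142, 0.0, 2.998]
wrist_force: [-0.1, 0.1, 0.8]
grip_width: 0.064
grasp_force: 0.0
now [0.5734 0.1048 0.1895] rot [3.1415e+00 3.0000e-04 2.9975e+00] t 1.975 w 0.064 F [-0.1  0.1  0.8]
.5967,.0834,.18 -> [-2.61 -1.79  0.95]
.5967,.0834,.077 -> [ 0.  -0.  10.3]
```

```bash
python3 -m jog '{"hand":[0.75,0.75,0.75,0.75,0.75],"linear":[[-2.6,-1.8,1],[-2.6,-1.8,4],[-2.6,-1.8,7],[-2.6,-1.8,10],[-2.6,-1.8,11.2]],"turn":[0,0,0,0,0]}'
python3 -m jog '{"hand":[0.3,0.3,0.3,0.3,0.3],"linear":[[0,0,0],[0,0,0],[0,0,0],[0,0,0],[0,0,0]],"turn":[0,0,0,0,0]}' 40
python3 go.py .5967,.0834,.077
```

```text
clock: 2.6
tcp_pos: [0.5961, 0.083, 0.076]
tool_rot: [-3.141, -0.002, 2.997]
wrist_force: [-0.3, 0.2, 0.3]
grip_width: 0.0636
grasp_force: 0.0
clock: 3.22
tcp_pos: [0.5972, 0.0829, 0.0781]
tool_rot: [3.141, 0.001, 2.997]
wrist_force: [-0.2, 0.9, 7.4]
grip_width: 0.0397
grasp_force: 40.9
now [0.5972 0.0829 0.0781] rot [3.1414e+00 1.5000e-03 2.9969e+00] t 3.225 w 0.0397 F [-0.2  0.9  7.4]
.5967,.0834,.077 -> [0.06 0.04 0.11]
```

```bash
python3 -m jog '{"hand":[0.3,0.3,0.3,0.3,0.3],"linear":[[0,0,-1],[0,0,-3],[0,0,-5],[0,0,-6],[0,0,-6]],"turn":[0,0,0,0,0]}'
python3 go.py .632,.2724,.135 .632,.2724,.079
```

```text
clock: 3.85
tcp_pos: [0.5971, 0.0828, 0.1379]
tool_rot: [3.141, 0.001, 2.997]
wrist_force: [0.0, 0.0, -0.3]
grip_width: 0.0393
grasp_force: 40.4
now [0.5971 0.0828 0.1379] rot [3.1414e+00 1.1000e-03 2.9968e+00] t 3.85 w 0.0393 F [ 0.   0.  -0.3]
.632,.2724,.135 -> [-0.72 19.26  0.29]
.632,.2724,.079 -> [ 0.01 -0.    5.6 ]
```

```bash
python3 -m jog '{"hand":[0.3,0.3,0.3,0.3,0.3],"linear":[[-0.1,3,0],[-0.4,8,0],[-0.6,13,0],[-0.7,17,0],[-0.7,19.2,0]],"turn":[0,0,0,0,0]}'
python3 -m jog '{"hand":[0.3,0.3,0.3,0.3,0.3],"linear":[[0,0,0],[0,0,1],[0,0,2.5],[0,0,3.5],[0,0,4]],"turn":[0,0,0,0,0]}'
python3 go.py .632,.2724,.079
python3 - <<'E'
from station import *
import cv2,numpy as np
t=grab_frame("top")["color"][130:230,90:170];s=grab_frame("side")["color"][250:350,130:240]
x=np.zeros((500,800,3),np.uint8);x[:400,:320]=cv2.resize(t,(320,400),interpolation=2);x[:400,330:770]=cv2.resize(s,(440,400),interpolation=2)
cv2.imwrite("pics/c1.png",x[:400])
E
```

```text
clock: 4.47
tcp_pos: [0.6311, 0.2736, 0.1362]
tool_rot: [-3.141, -0.001, 2.998]
wrist_force: [-0.6, -0.4, -0.4]
grip_width: 0.0392
grasp_force: 40.4
clock: 5.1
tcp_pos: [0.6311, 0.2713, 0.0962]
tool_rot: [-3.141, -0.001, 2.996]
wrist_force: [0.1, -0.3, -0.3]
grip_width: 0.0395
grasp_force: 40.4
now [0.6311 0.2713 0.0962] rot [-3.1411e+00 -1.1000e-03  2.9963e+00] t 5.1 w 0.0395 F [ 0.1 -0.3 -0.3]
.632,.2724,.079 -> [-0.07  0.12  1.72]
```

View pics/c1.png

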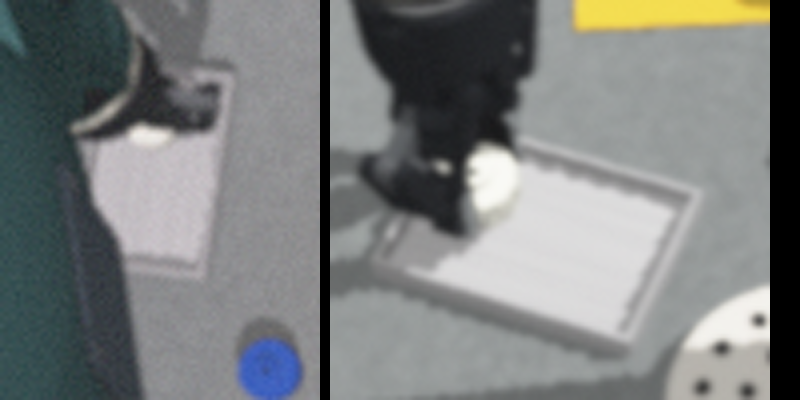

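The grip on the cap held: it is over the far half of the tray, near (490,185) in the side crop, and looks about level. I'll lower it with a force check.

```bash
python3 -m jog '{"hand":[0.3,0.3,0.3,0.3,0.3],"linear":[[-0.1,0.1,0.5],[-0.1,0.1,1],[-0.1,0.1,1.4],[-0.1,0.1,1.5],[-0.1,0.1,1.6]],"turn":[0,0,0,0,0]}'
python3 -m jog '{"hand":[0.3,0.3,0.3,0.3,0.3],"linear":[[0,0,0],[0,0,0.1],[0,0,0.15],[0,0,0.2],[0,0,0.2]],"turn":[0,0,0,0,0]}'
```

```text
clock: 5.82
tcp_pos: [0.6326, 0.2727, 0.0813]
tool_rot: [3.142, 0.0, 2.997]
wrist_force: [-0.4, 0.0, -0.9]
grip_width: 0.0392
grasp_force: 40.4
clock: 6.45
tcp_pos: [0.6326, 0.2727, 0.0792]
tool_rot: [-3.142, -0.0, 2.997]
wrist_force: [-0.8, 0.2, -0.5]
grip_width: 0.0394
grasp_force: 40.4
```

```bash
python3 -m jog '{"hand":[0.3,0.3,0.3,0.3,0.3],"linear":[[0,0,0.05],[0,0,0.1],[0,0,0.15],[0,0,0.15],[0,0,0.15]],"turn":[0,0,0,0,0]}'
python3 -m jog '{"hand":[0.58,0.58,0.58,0.58,0.58],"linear":[[0,0,0],[0,0,0],[0,0,0],[0,0,0],[0,0,0]],"turn":[0,0,0,0,0]}'
python3 -m jog '{"hand":[0.58,0.58,0.58,0.58,0.58],"linear":[[0,0,-0.5],[0,0,-2],[0,0,-5],[0,0,-9],[0,0,-10]],"turn":[0,0,0,0,0]}'
python3 go.py .4962,-.0843,.18 .4962,-.0843,.077
```

```text
clock: 7.08
tcp_pos: [0.6325, 0.2727, 0.0781]
tool_rot: [3.142, 0.0, 2.997]
wrist_force: [-2.4, -0.8, 5.8]
grip_width: 0.0394
grasp_force: 40.9
clock: 7.7
tcp_pos: [0.6326, 0.2727, 0.0777]
tool_rot: [3.142, 0.0, 2.997]
wrist_force: [-0.7, -0.7, 0.5]
grip_width: 0.0496
grasp_force: 0.0
clock: 8.32
tcp_pos: [0.6335, 0.2729, 0.1816]
tool_rot: [3.14, 0.004, 2.997]
wrist_force: [0.5, 0.2, 0.5]
grip_width: 0.0494
grasp_force: 0.0
now [0.6335 0.2729 0.1816] rot [3.1397 0.0043 2.9968] t 8.325 w 0.0494 F [0.5 0.2 0.5]
.4962,-.0843,.18 -> [  8.43 -37.33   0.05]
.4962,-.0843,.077 -> [ 0.04 -0.02 10.3 ]
```

```bash
python3 -m jog '{"hand":[0.75,0.75,0.75,0.75,0.75],"linear":[[1,-4,0],[2,-9,0],[3.2,-14,0],[4.3,-19,0],[5.4,-24,0]],"turn":[0,0,0,0,0]}'
python3 -m jog '{"hand":[0.75,0.75,0.75,0.75,0.75],"linear":[[1,-4,0],[2,-9,0],[2.8,-12,0],[3,-13,0],[3,-13.3,0]],"turn":[0,0,0,0,0]}'
python3 go.py .4962,-.0843,.18 .4962,-.0843,.077
```

```text
clock: 8.95
tcp_pos: [0.5436, 0.0416, 0.178]
tool_rot: [-3.142, 0.0, 2.997]
wrist_force: [0.2, -0.4, -0.4]
grip_width: 0.0641
grasp_force: 0.0
clock: 9.57
tcp_pos: [0.4957, -0.0844, 0.1779]
tool_rot: [3.141, 0.0, 2.996]
wrist_force: [0.6, 0.5, 0.1]
grip_width: 0.064
grasp_force: 0.0
now [ 0.4957 -0.0844  0.1779] rot [3.1415e+00 2.0000e-04 2.9963e+00] t 9.575 w 0.064 F [0.6 0.5 0.1]
.4962,-.0843,.18 -> [-0.05  0.01 -0.21]
.4962,-.0843,.077 -> [ 0.  -0.  10.3]
```

```bash
python3 -m jog '{"hand":[0.75,0.75,0.75,0.75,0.75],"linear":[[0,0,2],[0,0,5],[0,0,8],[0,0,9.7],[0,0,10]],"turn":[0,0,0,0,0]}'
python3 -m jog '{"hand":[0.3,0.3,0.3,0.3,0.3],"linear":[[0,0,0],[0,0,0],[0,0,0],[0,0,0],[0,0,0]],"turn":[0,0,0,0,0]}' 40
python3 -m jog '{"hand":[0.3,0.3,0.3,0.3,0.3],"linear":[[0,0,-1],[0,0,-3],[0,0,-6],[0,0,-9],[0,0,-10]],"turn":[0,0,0,0,0]}'
python3 go.py .5686,.2816,.175 .5686,.2816,.080
```

```text
clock: 10.2
tcp_pos: [0.4955, -0.0833, 0.0769]
tool_rot: [3.141, -0.002, 2.998]
wrist_force: [0.7, -0.8, 0.7]
grip_width: 0.0642
grasp_force: 0.0
clock: 10.82
tcp_pos: [0.4961, -0.0841, 0.0786]
tool_rot: [3.141, 0.002, 2.997]
wrist_force: [-2.1, 3.7, 7.8]
grip_width: 0.0397
grasp_force: 40.6
clock: 11.45
tcp_pos: [0.4962, -0.0846, 0.1798]
tool_rot: [-3.141, 0.003, 2.997]
wrist_force: [-0.4, -0.9, -0.4]
grip_width: 0.0395
grasp_force: 40.4
now [ 0.4962 -0.0846  0.1798] rot [-3.1409e+00  3.0000e-03  2.9967e+00] t 11.45 w 0.0395 F [-0.4 -0.9 -0.4]
.5686,.2816,.175 -> [-1.87 37.28  0.46]
.5686,.2816,.080 -> [0.03 0.01 9.5 ]
```

```bash
python3 -m jog '{"hand":[0.3,0.3,0.3,0.3,0.3],"linear":[[-0.2,3,0],[-0.4,8,0],[-0.7,13,0],[-0.9,18,0],[-1.1,23,0]],"turn":[0,0,0,0,0]}'
python3 -m jog '{"hand":[0.3,0.3,0.3,0.3,0.3],"linear":[[-0.2,5,0],[-0.4,9,0],[-0.6,12,0],[-0.7,14,0],[-0.7,14.3,0]],"turn":[0,0,0,0,0]}'
python3 go.py .5686,.2816,.080
```

```text
clock: 12.08
tcp_pos: [0.5396, 0.1433, 0.1774]
tool_rot: [-3.141, -0.0, 2.997]
wrist_force: [1.7, -0.6, -0.3]
grip_width: 0.0395
grasp_force: 40.5
clock: 12.7
tcp_pos: [0.5672, 0.2828, 0.1773]
tool_rot: [-3.141, -0.0, 2.998]
wrist_force: [-0.6, -1.1, 0.3]
grip_width: 0.0388
grasp_force: 40.5
now [0.5672 0.2828 0.1773] rot [-3.1412e+00 -5.0000e-04  2.9977e+00] t 12.7 w 0.0388 F [-0.6 -1.1  0.3]
.5686,.2816,.080 -> [-0.16 -0.1   9.73]
```

```bash
python3 -m jog '{"hand":[0.3,0.3,0.3,0.3,0.3],"linear":[[-0.1,-0.1,2],[-0.1,-0.1,5],[-0.1,-0.1,7.5],[-0.1,-0.1,8.8],[-0.1,-0.1,9.4]],"turn":[0,0,0,0,0]}'
python3 -m jog '{"hand":[0.3,0.3,0.3,0.3,0.3],"linear":[[0,0,0],[0,0,0.1],[0,0,0.2],[0,0,0.3],[0,0,0.3]],"turn":[0,0,0,0,0]}'
```

```text
clock: 13.32
tcp_pos: [0.5681, 0.2805, 0.0835]
tool_rot: [-3.141, -0.0, 2.996]
wrist_force: [0.1, 0.6, -0.6]
grip_width: 0.039
grasp_force: 40.5
clock: 13.95
tcp_pos: [0.568, 0.2811, 0.0807]
tool_rot: [-3.142, -0.0, 2.997]
wrist_force: [-0.1, -0.3, -0.1]
grip_width: 0.0392
grasp_force: 40.5
```

```bash
python3 -m jog '{"hand":[0.3,0.3,0.3,0.3,0.3],"linear":[[0,0,0.1],[0,0,0.15],[0,0,0.2],[0,0,0.23],[0,0,0.23]],"turn":[0,0,0,0,0]}'
python3 -m jog '{"hand":[0.58,0.58,0.58,0.58,0.58],"linear":[[0,0,0],[0,0,0],[0,0,0],[0,0,0],[0,0,0]],"turn":[0,0,0,0,0]}'
python3 -m jog '{"hand":[0.58,0.58,0.58,0.58,0.58],"linear":[[0,0,-0.5],[0,0,-2],[0,0,-5],[0,0,-9],[0,0,-10]],"turn":[0,0,0,0,0]}'
python3 go.py .536,-.0017,.175 .536,-.0017,.086
```

```text
clock: 14.58
tcp_pos: [0.568, 0.2811, 0.0787]
tool_rot: [-3.142, 0.0, 2.997]
wrist_force: [-2.0, -1.2, 4.6]
grip_width: 0.0393
grasp_force: 40.9
clock: 15.2
tcp_pos: [0.5681, 0.281, 0.0784]
tool_rot: [-3.142, -0.0, 2.997]
wrist_force: [0.4, 0.2, -0.1]
grip_width: 0.0494
grasp_force: 0.0
clock: 15.82
tcp_pos: [0.569, 0.2814, 0.182]
tool_rot: [3.14, 0.004, 2.997]
wrist_force: [-0.5, 0.4, -0.0]
grip_width: 0.0494
grasp_force: 0.0
now [0.569  0.2814 0.182 ] rot [3.1395 0.004  2.9968] t 15.825 w 0.0494 F [-0.5  0.4 -0. ]
.536,-.0017,.175 -> [ -0.81 -28.49   0.65]
.536,-.0017,.086 -> [ 0.04 -0.02  8.9 ]
```

```bash
python3 -m jog '{"hand":[0.85,0.85,0.85,0.85,0.85],"linear":[[-0.2,-5,0],[-0.4,-10,0.1],[-0.6,-15,0.2],[-0.7,-20,0.3],[-0.7,-24,0.4]],"turn":[0,0,0,0,0]}'
python3 -m jog '{"hand":[0.85,0.85,0.85,0.85,0.85],"linear":[[-0.1,-3,0],[-0.1,-4.5,0],[-0.1,-4.5,0],[-0.1,-4.5,0],[-0.1,-4.5,0]],"turn":[0,0,0,0,0]}'
python3 go.py .536,-.0017,.175 .536,-.0017,.086
python3 - <<'E'
from station import *
import cv2
x=grab_frame("top")["color"];cv2.imwrite("pics/tr.png",cv2.resize(x[110:240,70:300],None,fx=3.4,fy=3.4,interpolation=2))
E
```

```text
clock: 16.45
tcp_pos: [0.5399, 0.0408, 0.1747]
tool_rot: [-3.141, 0.0, 2.996]
wrist_force: [0.3, -0.4, 0.0]
grip_width: 0.0728
grasp_force: 0.0
clock: 17.08
tcp_pos: [0.535, -0.0012, 0.1744]
tool_rot: [3.141, -0.0, 2.998]
wrist_force: [-0.4, -0.4, 0.4]
grip_width: 0.0726
grasp_force: 0.0
now [ 0.535  -0.0012  0.1744] rot [ 3.1415e+00 -1.0000e-04  2.9980e+00] t 17.075 w 0.0726 F [-0.4 -0.4  0.4]
.536,-.0017,.175 -> [-0.11 -0.03 -0.06]
.536,-.0017,.086 -> [-0.  -0.   8.9]
```

View pics/tr.png

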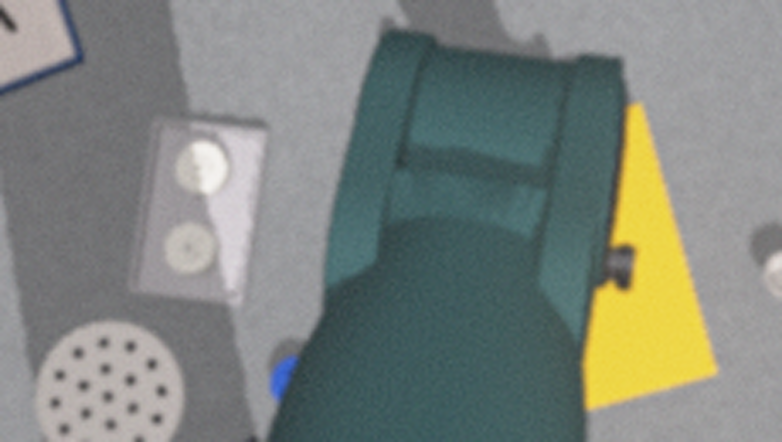

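Both caps are flat with plugs up in the tray, at (203,167) and (188,247). Next is the crucible.

```bash
python3 -m jog '{"hand":[0.85,0.85,0.85,0.85,0.85],"linear":[[-0.1,0,2],[-0.1,0,4],[-0.1,0,6.5],[-0.1,0,8.4],[-0.1,0,8.9]],"turn":[0,0,0,0,0]}'
python3 -m jog '{"hand":[0.35,0.35,0.35,0.35,0.35],"linear":[[0,0,0],[0,0,0],[0,0,0],[0,0,0],[0,0,0]],"turn":[0,0,0,0,0]}' 35
python3 -m jog '{"hand":[0.35,0.35,0.35,0.35,0.35],"linear":[[0,0,-1],[0,0,-3],[0,0,-6],[0,0,-8],[0,0,-9]],"turn":[0,0,0,0,0]}'
python3 go.py .4519,.3462,.175 .4519,.3462,.103
```

```text
clock: 17.75
tcp_pos: [0.5354, -0.0018, 0.0846]
tool_rot: [3.142, -0.002, 2.997]
wrist_force: [0.4, 0.4, 0.3]
grip_width: 0.0726
grasp_force: 0.0
clock: 18.38
tcp_pos: [0.5363, -0.0022, 0.0863]
tool_rot: [3.141, 0.001, 2.997]
wrist_force: [-1.0, 2.3, 7.3]
grip_width: 0.0442
grasp_force: 36.1
clock: 19.0
tcp_pos: [0.5362, -0.0023, 0.177]
tool_rot: [-3.141, 0.002, 2.997]
wrist_force: [-0.0, -0.2, 0.0]
grip_width: 0.0445
grasp_force: 35.8
now [ 0.5362 -0.0023  0.177 ] rot [-3.1415e+00  1.7000e-03  2.9968e+00] t 19.0 w 0.0445 F [-0.  -0.2  0. ]
.4519,.3462,.175 -> [13.37 33.27  0.17]
.4519,.3462,.103 -> [0.01 0.   7.2 ]
```

```bash
python3 -m jog '{"hand":[0.35,0.35,0.35,0.35,0.35],"linear":[[1,3,0],[3,8,0],[5,13,0],[7,17.5,0],[9,22,0]],"turn":[0,0,0,0,0]}'
python3 -m jog '{"hand":[0.35,0.35,0.35,0.35,0.35],"linear":[[2,4,0],[3.5,8,0],[4.2,10.5,0],[4.4,11.3,0],[4.4,11.3,0]],"turn":[0,0,0,0,0]}'
python3 -m jog '{"hand":[0.35,0.35,0.35,0.35,0.35],"linear":[[0,0,1],[0,0,3],[0,0,5],[0,0,6.3],[0,0,6.8]],"turn":[0,0,0,0,0]}'
python3 go.py .4519,.3462,.103
```

```text
clock: 19.62
tcp_pos: [0.4778, 0.2299, 0.1754]
tool_rot: [-3.141, -0.0, 2.997]
wrist_force: [0.2, 0.0, -0.7]
grip_width: 0.0446
grasp_force: 35.9
clock: 20.25
tcp_pos: [0.4513, 0.3463, 0.1752]
tool_rot: [-3.141, -0.0, 2.997]
wrist_force: [-0.2, -0.0, -0.2]
grip_width: 0.0443
grasp_force: 35.9
clock: 20.88
tcp_pos: [0.4512, 0.346, 0.1067]
tool_rot: [-3.141, -0.001, 2.996]
wrist_force: [-0.2, 0.7, 0.0]
grip_width: 0.0448
grasp_force: 35.9
now [0.4512 0.346  0.1067] rot [-3.1409e+00 -8.0000e-04  2.9961e+00] t 20.875 w 0.0448 F [-0.2  0.7  0. ]
.4519,.3462,.103 -> [-0.06  0.03  0.37]
```

```bash
python3 -m jog '{"hand":[0.35,0.35,0.35,0.35,0.35],"linear":[[0,0,0.1],[0,0,0.2],[0,0,0.3],[0,0,0.35],[0,0,0.4]],"turn":[0,0,0,0,0]}'
python3 -m jog '{"hand":[0.35,0.35,0.35,0.35,0.35],"linear":[[0,0,0.05],[0,0,0.1],[0,0,0.15],[0,0,0.15],[0,0,0.15]],"turn":[0,0,0,0,0]}'
```

```text
clock: 21.5
tcp_pos: [0.4513, 0.3466, 0.1035]
tool_rot: [3.142, 0.0, 2.997]
wrist_force: [0.2, 0.2, 0.1]
grip_width: 0.0445
grasp_force: 35.9
clock: 22.12
tcp_pos: [0.4513, 0.3466, 0.1019]
tool_rot: [-3.142, -0.0, 2.997]
wrist_force: [0.4, -0.1, -0.2]
grip_width: 0.044
grasp_force: 35.9
```

```bash
python3 -m jog '{"hand":[0.35,0.35,0.35,0.35,0.35],"linear":[[0,0,0.05],[0,0,0.1],[0,0,0.12],[0,0,0.12],[0,0,0.12]],"turn":[0,0,0,0,0]}'
python3 -m jog '{"hand":[0.35,0.35,0.35,0.35,0.35],"linear":[[0,0,0.05],[0,0,0.08],[0,0,0.08],[0,0,0.08],[0,0,0.08]],"turn":[0,0,0,0,0]}'
```

```text
clock: 22.75
tcp_pos: [0.4514, 0.3466, 0.1013]
tool_rot: [3.141, 0.001, 2.997]
wrist_force: [-2.5, -2.1, 7.7]
grip_width: 0.0446
grasp_force: 36.6
clock: 23.38
tcp_pos: [0.4514, 0.3466, 0.1012]
tool_rot: [3.141, 0.001, 2.997]
wrist_force: [-4.9, -3.3, 20.7]
grip_width: 0.0444
grasp_force: 37.6
```

```bash
python3 -m jog '{"hand":[0.8,0.8,0.8,0.8,0.8],"linear":[[0,0,-0.1],[0,0,-0.1],[0,0,-0.1],[0,0,-0.1],[0,0,-0.1]],"turn":[0,0,0,0,0]}'
python3 -m jog '{"hand":[0.8,0.8,0.8,0.8,0.8],"linear":[[0,0,-1],[0,0,-3],[0,0,-6],[0,0,-10],[0,0,-10]],"turn":[0,0,0,0,0]}'
python3 go.py .6354,-.0424,.2 .6354,-.0424,.115
```

```text
clock: 24.0
tcp_pos: [0.4513, 0.3466, 0.1009]
tool_rot: [-3.141, -0.0, 2.997]
wrist_force: [0.2, -1.1, 0.9]
grip_width: 0.0685
grasp_force: 0.0
clock: 24.62
tcp_pos: [0.4524, 0.3472, 0.2043]
tool_rot: [3.138, 0.004, 2.997]
wrist_force: [-0.4, 0.6, -0.3]
grip_width: 0.0684
grasp_force: 0.0
now [0.4524 0.3472 0.2043] rot [3.1384 0.0041 2.9968] t 24.625 w 0.0684 F [-0.4  0.6 -0.3]
.6354,-.0424,.2 -> [-23.73 -35.91   0.41]
.6354,-.0424,.115 -> [ 0.04 -0.03  8.5 ]
```

```bash
python3 -m jog '{"hand":[0.8,0.8,0.8,0.8,0.8],"linear":[[-2,-3,0],[-5,-7.5,0],[-8,-12,0],[-11,-16.5,0],[-14,-21,0]],"turn":[0,0,0,0,0]}'
python3 -m jog '{"hand":[0.8,0.8,0.8,0.8,0.8],"linear":[[-3,-5,0],[-6,-9,0],[-8.5,-13,0],[-9.7,-14.9,0],[-9.7,-14.9,0]],"turn":[0,0,0,0,0]}'
python3 go.py .6354,-.0424,.2 .6354,-.0424,.115
python3 - <<'E'
from station import *
import cv2,numpy as np
a=grab_frame("top")["color"];b=grab_frame("side")["color"]
A=cv2.resize(a[110:250,80:220],(560,560),interpolation=2)[:,:400];B=cv2.resize(b[240:390,130:290],(400,375),interpolation=2)
x=np.zeros((560,800,3),np.uint8);x[:,:400]=A;x[:375,400:]=B;cv2.imwrite("pics/cr.png",x)
E
```

```text
clock: 25.25
tcp_pos: [0.5599, 0.1169, 0.2007]
tool_rot: [-3.142, -0.0, 2.997]
wrist_force: [-0.1, 1.8, 0.5]
grip_width: 0.0687
grasp_force: 0.0
clock: 25.88
tcp_pos: [0.6341, -0.0436, 0.2004]
tool_rot: [3.141, -0.001, 2.995]
wrist_force: [-0.7, 0.0, 0.2]
grip_width: 0.0682
grasp_force: 0.0
now [ 0.6341 -0.0436  0.2004] rot [ 3.1415e+00 -8.0000e-04  2.9953e+00] t 25.875 w 0.0682 F [-0.7  0.   0.2]
.6354,-.0424,.2 -> [-0.11  0.14  0.04]
.6354,-.0424,.115 -> [-0.01 -0.    8.5 ]
```

View pics/cr.png

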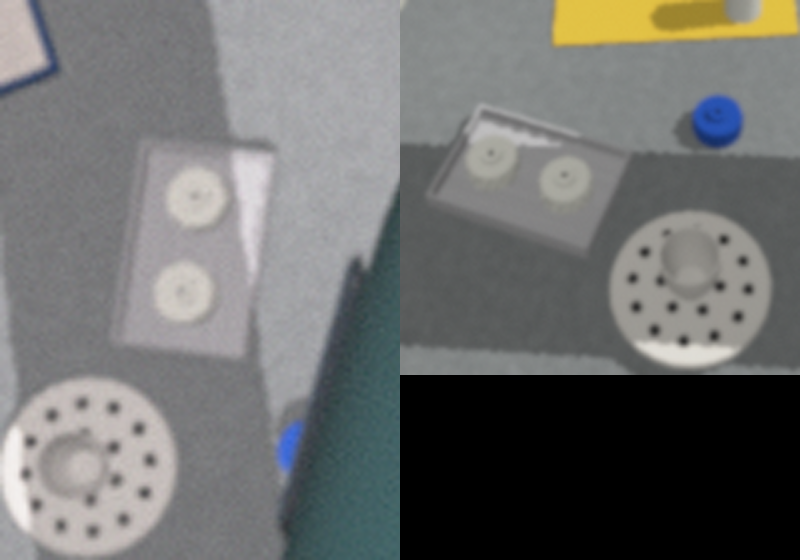

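The crucible stands upright near the plate centre and both caps are well placed in the tray. Now liner 1.

```bash
python3 -m jog '{"hand":[0.8,0.8,0.8,0.8,0.8],"linear":[[-0.1,0.1,1.5],[-0.1,0.1,4],[-0.1,0.1,6.5],[-0.1,0.1,8],[-0.1,0.1,8.6]],"turn":[0,0,0,0,0]}'
python3 -m jog '{"hand":[0.2,0.2,0.2,0.2,0.2],"linear":[[0,0,0],[0,0,0],[0,0,0],[0,0,0],[0,0,0]],"turn":[0,0,0,0,0]}' 50
python3 -m jog '{"hand":[0.2,0.2,0.2,0.2,0.2],"linear":[[0,0,-1],[0,0,-3],[0,0,-6],[0,0,-8],[0,0,-9]],"turn":[0,0,0,0,0]}'
python3 go.py .5538,-.2813,.205 .5538,-.2813,.119
```

```text
clock: 26.6
tcp_pos: [0.6348, -0.0414, 0.114]
tool_rot: [3.142, -0.001, 2.997]
wrist_force: [-0.0, 0.7, 1.0]
grip_width: 0.0683
grasp_force: 0.0
clock: 27.22
tcp_pos: [0.6356, -0.0421, 0.1158]
tool_rot: [3.142, 0.001, 2.997]
wrist_force: [-0.5, -0.3, 6.9]
grip_width: 0.0325
grasp_force: 49.5
clock: 27.85
tcp_pos: [0.6354, -0.0421, 0.2064]
tool_rot: [-3.141, 0.002, 2.997]
wrist_force: [0.1, 0.3, -1.8]
grip_width: 0.0327
grasp_force: 49.6
now [ 0.6354 -0.0421  0.2064] rot [-3.1415e+00  1.5000e-03  2.9968e+00] t 27.85 w 0.0327 F [ 0.1  0.3 -1.8]
.5538,-.2813,.205 -> [  4.63 -24.85   0.14]
.5538,-.2813,.119 -> [0.01 0.   8.6 ]
```

```bash
python3 -m jog '{"hand":[0.2,0.2,0.2,0.2,0.2],"linear":[[0.5,-3,0],[1.4,-7.5,0],[2.3,-12.5,0],[3.2,-17,0],[4,-21,0]],"turn":[0,0,0,0,0]}'
python3 -m jog '{"hand":[0.2,0.2,0.2,0.2,0.2],"linear":[[0.4,-2.5,0],[0.6,-3.8,0],[0.6,-3.8,0],[0.6,-3.8,0.5],[0.6,-3.8,1]],"turn":[0,0,0,0,0]}'
python3 go.py .5538,-.2813,.119
python3 - <<'E'
from station import *
import cv2,numpy as np
a=grab_frame("top")["color"];b=grab_frame("side")["color"]
A=cv2.resize(a[140:240,300:380],(400,500),interpolation=2);B=cv2.resize(b[80:190,210:310],(400,440),interpolation=2)
x=np.zeros((500,800,3),np.uint8);x[:,:400]=A;x[:440,400:]=B;cv2.imwrite("pics/l1.png",x)
E
```

```text
clock: 28.48
tcp_pos: [0.5644, -0.2455, 0.2047]
tool_rot: [3.141, -0.001, 2.996]
wrist_force: [0.8, -0.0, 0.4]
grip_width: 0.0327
grasp_force: 49.7
clock: 29.1
tcp_pos: [0.5541, -0.2798, 0.1945]
tool_rot: [3.141, -0.0, 2.998]
wrist_force: [-0.0, 0.3, -0.5]
grip_width: 0.0328
grasp_force: 49.7
now [ 0.5541 -0.2798  0.1945] rot [ 3.1414e+00 -3.0000e-04  2.9979e+00] t 29.1 w 0.0328 F [-0.   0.3 -0.5]
.5538,-.2813,.119 -> [ 0.01 -0.15  7.55]
```

View pics/l1.png

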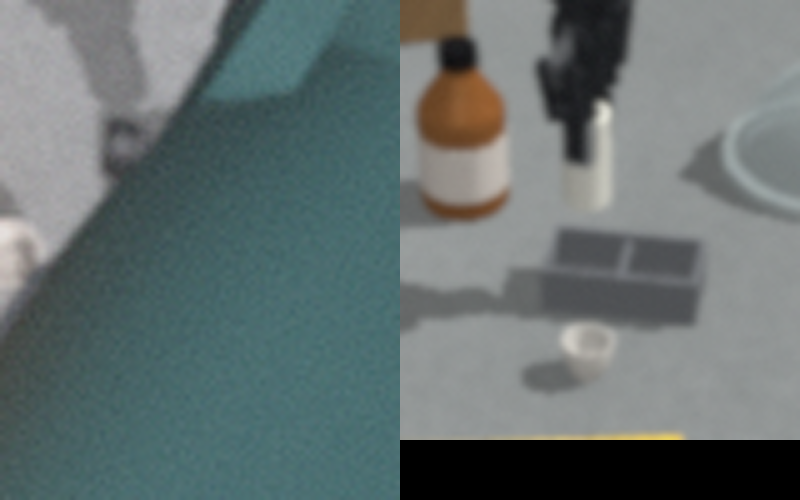

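The liner hangs vertical over the left bay, bottom at about (590,210) in the side crop. The bottle is clear, so I'll lower it.

```bash
python3 -m jog '{"hand":[0.2,0.2,0.2,0.2,0.2],"linear":[[0,-0.1,1.5],[0,-0.1,3.5],[0,-0.1,5.2],[0,-0.1,6.6],[0,-0.1,7.2]],"turn":[0,0,0,0,0]}'
python3 -m jog '{"hand":[0.2,0.2,0.2,0.2,0.2],"linear":[[0,0,0.1],[0,0,0.2],[0,0,0.3],[0,0,0.4],[0,0,0.4]],"turn":[0,0,0,0,0]}'
```

```text
clock: 29.82
tcp_pos: [0.5535, -0.2816, 0.1219]
tool_rot: [3.141, -0.001, 2.997]
wrist_force: [-1.1, -0.2, -0.3]
grip_width: 0.033
grasp_force: 49.7
clock: 30.45
tcp_pos: [0.5537, -0.2818, 0.119]
tool_rot: [-3.142, 0.0, 2.997]
wrist_force: [0.3, -0.8, -1.1]
grip_width: 0.0328
grasp_force: 49.7
```

```bash
python3 -m jog '{"hand":[0.2,0.2,0.2,0.2,0.2],"linear":[[0,0,0.05],[0,0,0.1],[0,0,0.15],[0,0,0.18],[0,0,0.18]],"turn":[0,0,0,0,0]}'
python3 -m jog '{"hand":[0.2,0.2,0.2,0.2,0.2],"linear":[[0,0,0.03],[0,0,0.06],[0,0,0.1],[0,0,0.1],[0,0,0.1]],"turn":[0,0,0,0,0]}'
```

```text
clock: 31.08
tcp_pos: [0.5537, -0.2817, 0.1171]
tool_rot: [3.142, -0.0, 2.997]
wrist_force: [0.1, -1.2, -0.5]
grip_width: 0.0325
grasp_force: 49.7
clock: 31.7
tcp_pos: [0.5539, -0.2818, 0.1167]
tool_rot: [-3.141, 0.001, 2.997]
wrist_force: [-1.6, 0.7, 8.6]
grip_width: 0.0326
grasp_force: 50.7
```

```bash
python3 -m jog '{"hand":[0.75,0.75,0.75,0.75,0.75],"linear":[[0,0,0],[0,0,0],[0,0,0],[0,0,0],[0,0,0]],"turn":[0,0,0,0,0]}'
python3 -m jog '{"hand":[0.75,0.75,0.75,0.75,0.75],"linear":[[0,0,-1],[0,0,-3],[0,0,-6],[0,0,-9],[0,0,-9]],"turn":[0,0,0,0,0]}'
python3 go.py .4612,.0682,.2 .4612,.0682,.115
```

```text
clock: 32.33
tcp_pos: [0.5537, -0.2817, 0.1161]
tool_rot: [3.142, -0.0, 2.997]
wrist_force: [-0.2, -1.0, 0.8]
grip_width: 0.0641
grasp_force: 0.0
clock: 32.95
tcp_pos: [0.5545, -0.2823, 0.209]
tool_rot: [-3.14, 0.004, 2.997]
wrist_force: [0.8, -0.1, 1.2]
grip_width: 0.0646
grasp_force: 0.0
now [ 0.5545 -0.2823  0.209 ] rot [-3.1397  0.0039  2.9968] t 32.95 w 0.0646 F [ 0.8 -0.1  1.2]
.4612,.0682,.2 -> [14.29 33.34  0.78]
.4612,.0682,.115 -> [0.03 0.02 8.5 ]
```

```bash
python3 -m jog '{"hand":[0.75,0.75,0.75,0.75,0.75],"linear":[[1.5,3,0],[3.5,8,0],[5.5,13,0],[7.5,17.5,0.2],[9.5,22,0.5]],"turn":[0,0,0,0,0]}'
python3 -m jog '{"hand":[0.75,0.75,0.75,0.75,0.75],"linear":[[2,4,0],[3.8,8,0],[4.8,11,0],[4.8,11.3,0],[4.8,11.3,0]],"turn":[0,0,0,0,0]}'
python3 go.py .4612,.0682,.2 .4612,.0682,.115
```

```text
clock: 33.58
tcp_pos: [0.4907, -0.0489, 0.2009]
tool_rot: [3.142, -0.0, 2.997]
wrist_force: [1.1, 0.7, -0.2]
grip_width: 0.0639
grasp_force: 0.0
clock: 34.2
tcp_pos: [0.4604, 0.0682, 0.201]
tool_rot: [-3.141, -0.0, 2.997]
wrist_force: [-0.5, -1.0, -1.0]
grip_width: 0.0641
grasp_force: 0.0
now [0.4604 0.0682 0.201 ] rot [-3.1414e+00 -1.0000e-04  2.9973e+00] t 34.2 w 0.0641 F [-0.5 -1.  -1. ]
.4612,.0682,.2 -> [-0.08  0.01  0.1 ]
.4612,.0682,.115 -> [-0.   0.   8.5]
```

```bash
python3 -m jog '{"hand":[0.75,0.75,0.75,0.75,0.75],"linear":[[-0.1,0,1.5],[-0.1,0,4],[-0.1,0,6.5],[-0.1,0,8],[-0.1,0,8.5]],"turn":[0,0,0,0,0]}'
python3 -m jog '{"hand":[0.2,0.2,0.2,0.2,0.2],"linear":[[0,0,0],[0,0,0],[0,0,0],[0,0,0],[0,0,0]],"turn":[0,0,0,0,0]}' 50
python3 -m jog '{"hand":[0.2,0.2,0.2,0.2,0.2],"linear":[[0,0,-1],[0,0,-3],[0,0,-6],[0,0,-8],[0,0,-9]],"turn":[0,0,0,0,0]}'
python3 go.py .4998,-.2813,.205 .4998,-.2813,.119
```

```text
clock: 34.83
tcp_pos: [0.4611, 0.0674, 0.1154]
tool_rot: [-3.141, -0.001, 2.995]
wrist_force: [0.7, 0.6, 0.7]
grip_width: 0.0639
grasp_force: 0.0
clock: 35.45
tcp_pos: [0.4617, 0.068, 0.1168]
tool_rot: [-3.141, 0.001, 2.997]
wrist_force: [-0.8, -2.2, 6.3]
grip_width: 0.0326
grasp_force: 49.8
clock: 36.08
tcp_pos: [0.4615, 0.0683, 0.2076]
tool_rot: [3.141, 0.002, 2.997]
wrist_force: [-0.2, -0.5, -0.9]
grip_width: 0.0324
grasp_force: 49.6
now [0.4615 0.0683 0.2076] rot [3.1413e+00 1.6000e-03 2.9969e+00] t 36.075 w 0.0324 F [-0.2 -0.5 -0.9]
.4998,-.2813,.205 -> [ -8.83 -34.04   0.26]
.4998,-.2813,.119 -> [ 0.01 -0.    8.6 ]
```

Liner 2 is held, so I expect floor contact at a TCP height of about 0.1178.

```bash
python3 -m jog '{"hand":[0.2,0.2,0.2,0.2,0.2],"linear":[[-0.8,-3,0],[-2,-8,0],[-3.3,-13,0],[-4.5,-17.5,0],[-5.7,-22,0]],"turn":[0,0,0,0,0]}'
python3 -m jog '{"hand":[0.2,0.2,0.2,0.2,0.2],"linear":[[-1.2,-4.5,0],[-2.3,-9,0],[-3,-11.7,0],[-3.1,-12,0],[-3.1,-12,0]],"turn":[0,0,0,0,0]}'
python3 go.py .4998,-.2813,.119
```

```text
clock: 36.7
tcp_pos: [0.4857, -0.1592, 0.2061]
tool_rot: [3.141, -0.0, 2.997]
wrist_force: [0.9, 0.3, -0.3]
grip_width: 0.0328
grasp_force: 49.8
clock: 37.33
tcp_pos: [0.4991, -0.2804, 0.2059]
tool_rot: [3.141, -0.001, 2.997]
wrist_force: [0.1, 0.8, -1.0]
grip_width: 0.0328
grasp_force: 49.8
now [ 0.4991 -0.2804  0.2059] rot [ 3.1410e+00 -7.0000e-04  2.9968e+00] t 37.325 w 0.0328 F [ 0.1  0.8 -1. ]
.4998,-.2813,.119 -> [-0.09 -0.09  8.69]
```

```bash
python3 -m jog '{"hand":[0.2,0.2,0.2,0.2,0.2],"linear":[[-0.1,-0.1,1.5],[-0.1,-0.1,4],[-0.1,-0.1,6.3],[-0.1,-0.1,7.8],[-0.1,-0.1,8.4]],"turn":[0,0,0,0,0]}'
python3 -m jog '{"hand":[0.2,0.2,0.2,0.2,0.2],"linear":[[0,0,0.1],[0,0,0.2],[0,0,0.28],[0,0,0.3],[0,0,0.3]],"turn":[0,0,0,0,0]}'
```

```text
clock: 37.95
tcp_pos: [0.4999, -0.2814, 0.1212]
tool_rot: [3.141, -0.001, 2.997]
wrist_force: [-0.3, -0.2, 0.3]
grip_width: 0.0323
grasp_force: 49.8
clock: 38.58
tcp_pos: [0.5002, -0.2821, 0.1193]
tool_rot: [-3.142, 0.0, 2.997]
wrist_force: [0.2, 0.0, -0.4]
grip_width: 0.0329
grasp_force: 49.8
```

```bash
python3 -m jog '{"hand":[0.2,0.2,0.2,0.2,0.2],"linear":[[0,0,0.05],[0,0,0.1],[0,0,0.15],[0,0,0.15],[0,0,0.15]],"turn":[0,0,0,0,0]}'
python3 -m jog '{"hand":[0.2,0.2,0.2,0.2,0.2],"linear":[[0,0,0.03],[0,0,0.06],[0,0,0.08],[0,0,0.08],[0,0,0.08]],"turn":[0,0,0,0,0]}'
```

```text
clock: 39.2
tcp_pos: [0.5002, -0.2821, 0.1178]
tool_rot: [-3.141, 0.0, 2.997]
wrist_force: [-0.7, 1.1, 4.0]
grip_width: 0.0329
grasp_force: 50.3
clock: 39.83
tcp_pos: [0.5003, -0.2821, 0.1177]
tool_rot: [-3.141, 0.001, 2.997]
wrist_force: [-3.5, 1.8, 16.0]
grip_width: 0.0326
grasp_force: 51.3
```

Contact came at the expected height. I'll release, withdraw, and do a final check.

```bash
python3 -m jog '{"hand":[0.75,0.75,0.75,0.75,0.75],"linear":[[0,0,-0.1],[0,0,-0.1],[0,0,-0.1],[0,0,-0.1],[0,0,-0.1]],"turn":[0,0,0,0,0]}'
python3 -m jog '{"hand":[0.75,0.75,0.75,0.75,0.75],"linear":[[0,0,-1],[0,0,-3],[0,0,-6],[0,0,-10],[0,0,-12]],"turn":[0,0,0,0,0]}'
python3 -m jog '{"hand":[0.75,0.75,0.75,0.75,0.75],"linear":[[0,4,-1],[0,8,-2],[0,13,-3],[0,18,-4],[0,23,-5]],"turn":[0,0,0,0,0]}'
python3 -m jog '{"hand":[0.75,0.75,0.75,0.75,0.75],"linear":[[0,4,0],[0,8,0],[0,10,0],[0,10,0],[0,10,0]],"turn":[0,0,0,0,0]}'
python3 - <<'E'
from station import *
import cv2,numpy as np
a=grab_frame("top")["color"];b=grab_frame("side")["color"]
A=cv2.resize(a[140:240,300:400],(400,400),interpolation=2);B=cv2.resize(b[70:370,120:320],(400,600),interpolation=2)
x=np.zeros((600,800,3),np.uint8);x[:400,:400]=A;x[:,400:]=B;cv2.imwrite("pics/end.png",x)
E
```

```text
clock: 40.45
tcp_pos: [0.5001, -0.282, 0.1178]
tool_rot: [3.142, -0.0, 2.997]
wrist_force: [-0.4, -0.6, -0.4]
grip_width: 0.064
grasp_force: 0.0
clock: 41.08
tcp_pos: [0.5005, -0.2823, 0.2406]
tool_rot: [-3.14, 0.002, 2.997]
wrist_force: [-0.0, -0.1, -0.3]
grip_width: 0.0639
grasp_force: 0.0
clock: 41.7
tcp_pos: [0.5332, -0.0529, 0.289]
tool_rot: [-3.141, 0.001, 2.997]
wrist_force: [-0.2, -0.2, -0.4]
grip_width: 0.0637
grasp_force: 0.0
clock: 42.32
tcp_pos: [0.5477, 0.0437, 0.288]
tool_rot: [-3.141, 0.0, 2.996]
wrist_force: [0.4, -1.2, 1.1]
grip_width: 0.0638
grasp_force: 0.0
```

View pics/end.png

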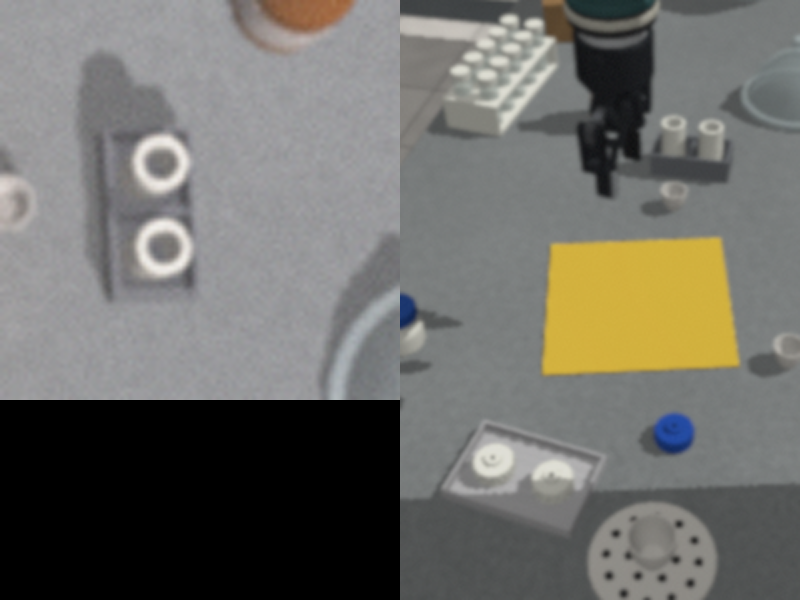

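Both liners stand upright, one per bay, with tops at (160,163) and (163,248). The caps and crucible are in place and the mat is empty, so I'm handing in.

```bash
python3 -c "
from station import *
print(close_job())"
```

```text
the job is handed in; nothing more can be done
None
```

I handed the job in at about 42 s. The last pictures show both liners upright in the rack, both caps flat with plugs up in the tray, the crucible standing on the plate, and the bottle and lid not visibly disturbed. The hand-in call gave no verdict.

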